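Square up the feeder on the mating hive

ROBOT

A 6-joint arm with a two-finger parallel gripper is mounted at the origin on the work surface. World frame = base frame: x ahead of the robot, y to its left, z up, the work surface at z = 0. Lengths are in mm, angles in rad, forces in N, time in s.
With the tool pointing down it reaches from about 350 to 875 mm from the base axis. Payload 4.2 kg.
Tool frame: the origin (TCP) lies between the finger pads; the fingertips stand 11 mm ahead of it and the grasp point (between the pads) lies 8 mm behind it; z points along the fingers, y is the direction in which the jaws open and shut (so a half turn about z gives the same grasp; the last joint's range is limited). The gripper opens to 85 mm and grips with 20 to 120 N. Pads are 22 mm wide; open, the fingers measure 114 mm over their backs; the gripper's body (76 mm by 85 mm) begins 54 mm behind the grasp point. The pads swing forward as they close: fully open they stand 13 mm farther back than shut.
Start: joints at [1.47, 0.385, 0.008, 0, -1.194, -0.259], TCP at [220.021, 584.97, 242.312] pointing down, gripper open.
Joint ranges: [-3.14, 3.14], [-1.21, 2.06], [-1.07, 1.41], [-3.16, 2.05], [-2.99, -0.16], [-3.1, 3.1]. Speed limits (rad/s): [2.79, 2.79, 3.14, 3.14, 3.14, 3.14].

INTERFACE

Orientations are given as a unit quaternion [x, y, z, w].
In Python, from bench import * gives the robot as it stands.
- The arm moves only by the tool servo_tool, never from a script. Its argument "rows" is a list of rows, each a list of 7 numbers: the opening, from 0 (shut) to 1 (fully open), then the shift along the tool's x, y, z in cm, then the turn, a rotation vector about the tool's x, y, z in degrees. A call has 1 to 12 rows; each row shifts and turns the commanded pose from where the row before left it, along the tool's axes as they then stand; what a row does not reach is not made up. A row lasts 1/10 s, in which the tool goes at most 50 mm and 8.59 degrees, less where a joint would pass 70% of its speed; a pose out of reach is approached as far as the arm can. A call is refused whole if a number of a shift passes 5 or a number of a turn 8.59, either way. A call with a gripper value outside its range is refused whole. The fingers move at their own pace and stop on an object; the grip force is fixed at half the most. Time passes only in rows, so rows that do not move let the fingers close. It gives the time, the measured TCP pose, the force and the opening at its end, in the units of the state.
- read_state(): the state, without advancing time (a new reading comes with each control period).
- get_image(name): name is "scene" or "top" or "wrist"; returns a dict with "image" (480x640x3 uint8, red, green, blue), "mtx" (3x3 intrinsics, pixels), "k1" (the pictures are not rectified: a ray, as slopes to the right and down, at radius r is drawn at 1 + k1 r^2 times it, then the intrinsics apply), "extrinsics" (4x4, takes a point from camera to world coordinates). Camera axes: x right, y up, looking along -z (the intrinsics and any distortion apply to the point x, -y, -z); pixel columns grow to the right and rows downward; lengths in mm; the calibration is good to about 2 mm. A picture is of the moment at which its call begins. There is no depth.
- job_done(): hands the job in, once; it reports no verdict.
The state is a dict: "clock": time; "joints": joint angles; "joint_vel": joint speeds; "joint_efforts": joint torques, N m; "position": TCP position; "ee_rot": TCP orientation; "contact_force": force on the tool from outside, world axes, zero at the start; "wrist_torque": the same for the moment, N m; "gripper_width": finger opening in mm.
Only numpy, scipy, OpenCV 4.12 (cv2) and the standard library are available. Lean on these libraries where they do the work, as an engineer would, in place of code of your own. Each camera call takes 0.05 s, during which the arm holds its last target. There are 200 camera calls.

TASK

The shallow wooden feeder has been set down crooked on the small mating hive in the middle of the bench, so robber bees could get in at the gap. Push it along with the fingertips, from outside its walls, until it sits square on the hive with its walls flush all round. Do not grip it, lift it or reach inside it, leave the other things on the bench where they are, and take the hand away at the end.

Things in the scene. Friction and masses are not known exactly. Their poses are not given: they have to be found in the camera images.
- hive: Mating hive, a pine box fixed to the bench: 180 mm along its x, 270 mm along its y, 150 mm high, open at the top, walls 20 mm thick, outside smooth near the top. Origin at the centre of its underside, on the bench; x points to its back, away from the robot (turned up to 0.3 rad), y to its left, z up. On its front (-x) face a landing board sticks out 50 mm, 27 mm high, below a round steel disc.
- feeder: Feeder lying loose on the hive's rim: an open pine tray with the hive's outline, 180 mm along its x, 270 mm along its y, 60 mm high, walls 15 mm. Origin at the centre of its underside; axes as the hive's, and they coincide in plan when it is square. It starts 25 to 50 mm off to the hive's front (-x), up to 40 mm off along y, turned up to 0.14 rad. 0.45 to 0.8 kg; slides under a push of 2 to 10 N.
- joint (a point): Middle of the hive's open top, 150 mm above the bench: the level of the seam between hive and feeder. The seam is plain, without lip or stop; a finger pushing on the feeder that also reaches below the seam meets the hive's wall when the two are flush there. The feeder rests on its rim, so a push off its middle turns it only partly: push near the corner that stands out to turn it more.
- liner: White plastic lining inside the feeder, fixed to it, 150 x 240 mm, reaching up to 2 mm below the rim all round, with a round climbing tower under a clear cap (52 mm across) in its middle, no higher than the rim. Origin at the centre of its underside, 8 mm above the feeder's. Not to be touched.
- honey: Jar of honey, 68 mm across, 105 mm high, near one end of the hive. Origin at the centre of its underside. Leave it alone.
- cage: Small yellow plastic queen cage, 36 x 70 x 17 mm, lying in front of the hive beside the landing board. Origin at the centre of its underside. Leave it alone.
- hivetool: Flat steel hive tool, 270 mm long along its y, 40 to 56 mm wide, 5 mm thick with an 18 mm upturned end, lying behind the hive. Origin at the middle of its underside. Leave it alone.
- fork: Uncapping fork with a red handle, about 200 mm long along its x, 72 mm wide, 28 mm high, lying at the left front of the bench. Origin on the bench under it, at the root of the tines. Leave it alone.
- tester: White jar with a tall yellow cap, 94 mm across, 129 mm high, on the right of the bench. Origin at the centre of its underside. Leave it alone.
- battery: Black tool battery, 120 x 76 x 58 mm, on the right of the bench. Origin at the centre of its underside. Leave it alone.

How it is judged (in metres and radians):
At the end, for the whole second after the job is handed in: The feeder lies flat and at rest on the rim of the hive, its centre within 5 mm of the hive's along each side and its sides parallel to the hive's within 0.03 rad (x of feeder in the frame of hive between -0.005 and 0.005 m and y of feeder in the frame of hive between -0.005 and 0.005 m and z of feeder in the frame of hive between 0.146 and 0.154 m and angle between the x axis of feeder and the x axis of hive, either way round below 0.03 rad and angle between feeder's own z axis and vertical below 0.03 rad and linear speed of feeder below 0.01 m/s); the robot touches nothing.
It fails at once if the feeder is lifted, tipped or dropped off the hive (z of feeder in the frame of hive above 0.156 m or z of feeder in the frame of hive below 0.144 m or angle between feeder's own z axis and vertical above 0.05 rad).
It fails at once if the fingers reach inside the feeder (touch its plastic lining, tower or cap) (contact force between the arm and liner above 0.5 N).
It fails at once if another thing on the bench is moved or tipped (distance of any of honey, cage, hivetool, fork, tester, battery from where it was at the start of the episode above 0.015 m or angle between any of honey, cage, hivetool, fork, tester, battery's own z axis and vertical above 0.3 rad).
It also fails if it takes over 72 s, if anything falls off the work surface, if the arm or the gripper's body presses on something with over 40 N, if the wrist force passes 120 N, or if a joint passes its speed limit or range.

## Working session

There is one attempt and no reset: what is moved stays moved. The work goes in short steps, Python scripts to look and compute and a tool call to move; the robot and the scene stay as the last step left them, time stands still between calls to the robot, and variables do not carry over. Pictures are saved under pics/ and viewed, about 8 in all and at most 12, crops included, and the job is handed in when it is done.

Besides the shell and the picture viewer there is one more tool, called after ">>>" as name(argument=value, ...), one argument or row to a line, values as JSON. servo_tool: Moves the arm, as the interface text tells. Its arguments: {"type":"object","properties":{"rows":{"type":"array","items":{"type":"array","items":{"type":"number"}}}},"required":["rows"]}

```bash
mkdir -p pics; ls; python3 - <<'E'
from bench import *
import cv2
for n in("scene","top"):
    d=get_image(n);cv2.imwrite(f"pics/{n}0.png",cv2.cvtColor(d["image"],cv2.COLOR_RGB2BGR));print(n,d["mtx"],d["k1"],d["extrinsics"])
print(read_state())
E
```

```text
pics
scene [[491.31951479   0.         320.04642816]
 [  0.         491.31951479 229.17954916]
 [  0.           0.           1.        ]] 0.0011411454503687636 [[-7.34297206e-01 -4.68118558e-01  4.91602105e-01  1.12167495e+03]
 [ 6.78817451e-01 -5.10421708e-01  5.27898236e-01  6.45804399e+02]
 [ 3.80542533e-03  7.21342288e-01  6.92568280e-01  9.72000785e+02]
 [ 0.00000000e+00  0.00000000e+00  0.00000000e+00  1.00000000e+00]]
top [[482.41959697   0.         321.19741348]
 [  0.         482.41959697 239.96183749]
 [  0.           0.           1.        ]] 0.02414114321876172 [[-1.96912245e-02  9.87171651e-01 -1.58443640e-01  3.29998817e+02]
 [-9.99802377e-01 -1.98753426e-02  4.22600177e-04 -2.46807169e+01]
 [-2.73194270e-03  1.58420649e-01  9.87367933e-01  1.29118838e+03]
 [ 0.00000000e+00  0.00000000e+00  0.00000000e+00  1.00000000e+00]]
{'clock': 0.1, 'joints': array([ 1.46959004e+00,  3.85450071e-01,  6.76107290e-03, -4.27759085e-04,
       -1.19401634e+00, -2.58579668e-01]), 'joint_vel': array([ 0.00109924, -0.00178902,  0.00310702,  0.00241417, -0.00133331,
       -0.00014449]), 'joint_efforts': array([-7.99387944e-04, -3.93318880e+01,  1.88930172e+01,  4.19797942e+00,
       -2.59636545e-03,  6.67228662e-06]), 'position': array([219.86604865, 584.50897665, 241.34934371]), 'ee_rot': array([ 9.83848263e-01, -1.79001802e-01, -1.23157010e-04,  9.67179526e-04]), 'contact_force': array([-0.4863598 ,  0.06948926, -0.55893097]), 'wrist_torque': array([-0.02836272,  0.03002627, -0.01103393]), 'gripper_width': 85.31462642201774}
```

View pics/top0.png

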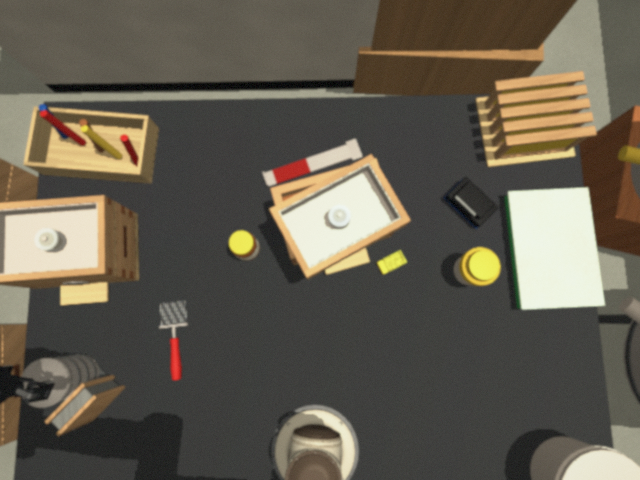

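View pics/scene0.png

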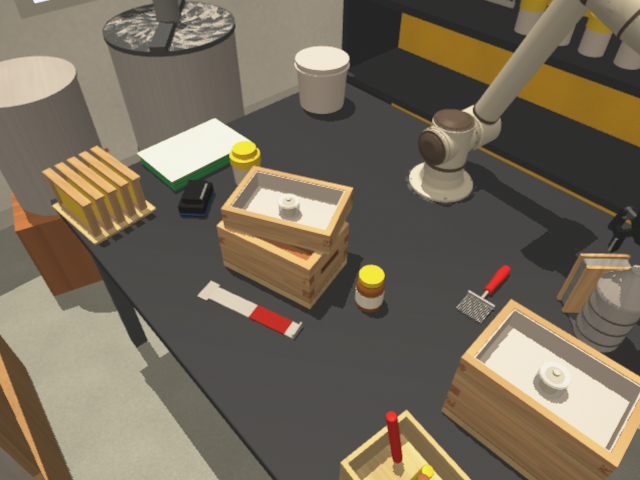

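The top view shows the feeder (rim corners near px (270,210), (374,157), (409,215), (306,275)) shifted toward the robot over the hive. The hive's rear rim shows at (272,190). The honey jar is near (242,243), the cage at (392,261) and the hive tool behind. The scene view shows the hive's back and left faces. I'll zoom in on both.

```bash
python3 - <<'E'
import cv2,numpy as np
a=cv2.imread("pics/top0.png")[145:285,225:425]
b=cv2.imread("pics/scene0.png")[160:310,205:375]
cv2.imwrite("pics/ctop.png",cv2.resize(a,None,fx=4,fy=4,interpolation=cv2.INTER_CUBIC))
cv2.imwrite("pics/cscene.png",cv2.resize(b,None,fx=4,fy=4,interpolation=cv2.INTER_CUBIC))
E
```

```text
(no output)
```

View pics/ctop.png

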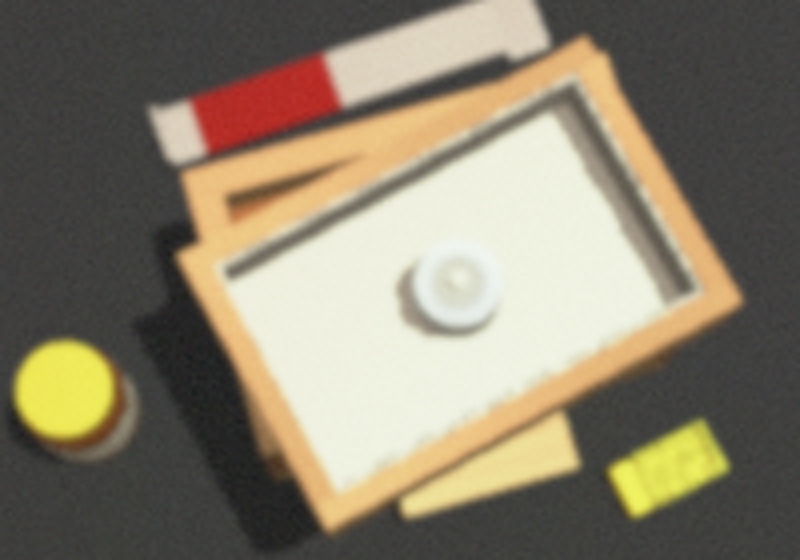

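View pics/cscene.png

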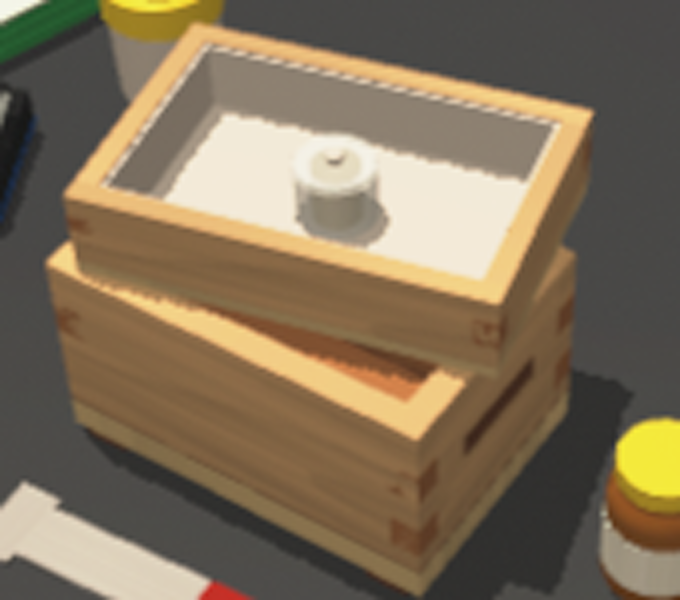

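```bash
cat > h.py <<'E'
import numpy as np,cv2
from scipy.optimize import least_squares
C={}
C['scene']=(np.array([[491.3195,0,320.0464],[0,491.3195,229.1795],[0,0,1]]),.00114114,np.array([[-7.34297206e-01,-4.68118558e-01,4.91602105e-01,1121.67495],[6.78817451e-01,-5.10421708e-01,5.27898236e-01,645.804399],[3.80542533e-03,7.21342288e-01,6.92568280e-01,972.000785]]))
C['top']=(np.array([[482.4196,0,321.1974],[0,482.4196,239.9618],[0,0,1]]),.0241411,np.array([[-1.96912245e-02,9.87171651e-01,-1.58443640e-01,329.998817],[-9.99802377e-01,-1.98753426e-02,4.22600177e-04,-24.6807169],[-2.73194270e-03,1.58420649e-01,9.87367933e-01,1291.18838]]))
def proj(P,cam):
    K,k,E=C[cam] if isinstance(cam,str) else cam
    q=(np.atleast_2d(P)-E[:3,3])@E[:3,:3]
    s=np.c_[q[:,0],-q[:,1]]/-q[:,2:]
    s=s*(1+k*(s**2).sum(1,keepdims=True))
    return s@K[:2,:2].T+K[:2,2]
def back(uv,z,cam):
    return least_squares(lambda p:(proj([[p[0],p[1],z]],cam)-uv).ravel(),[500,0]).x
def place(p,L):
    c,s=np.cos(p[2]),np.sin(p[2]);L=np.array(L,float)
    return np.c_[p[0]+c*L[:,0]-s*L[:,1],p[1]+s*L[:,0]+c*L[:,1],L[:,2]]
def fit(obs,p0=(600,0,.3)):
    # obs: cam -> (local pts, pixels)
    f=lambda p:np.concatenate([(proj(place(p,L),c)-np.array(U)).ravel() for c,(L,U) in obs.items()])
    r=least_squares(f,p0,loss='soft_l1');return r.x,f(r.x)
def T(u):return np.array(u)/4+[224.6,144.6]
def S(u):return np.array(u)/4+[204.6,159.6]
rel=lambda h,f:(np.array([[np.cos(h[2]),np.sin(h[2])],[-np.sin(h[2]),np.cos(h[2])]])@(f[:2]-h[:2]),f[2]-h[2])
E
python3 - <<'E'
from h import *
np.set_printoptions(precision=2,suppress=True)
F=[[90,135,210],[90,-135,210],[-90,-135,210],[-90,135,210]]
ft=(F,T([(180,258),(590,38),(742,298),(330,532)]))
fs=(F,S([(500,302),(67,197),(195,27),(593,112)]))
ht=([[90,135,150],[90,-135,150]],T([(183,172),(606,55)]))
hs=([[90,135,150],[90,-135,150],[90,135,0],[-90,135,150]],S([(418,440),(49,265),(418,595),(575,255)]))
for n,t,s in(('F',ft,fs),('H',ht,hs)):
    for o in({'top':t},{'scene':s},{'top':t,'scene':s}):
        p,r=fit(o);print(n,p,r)
    if n=='F':f=p
print(rel(p,f))
for n,u,z in(('cage',(670,468),17),('honey',(65,390),105)):print(n,back(T(u),z,'top'))
for u in((400,517),(580,465)):print('board',back(T(u),27,'top'))
for u in((150,105),(550,45)):print('tool',back(T(u),10,'top'))
E
```

```text
F [561.9  -69.22   0.49] [-0.21 -0.19 -0.75 -0.3   0.78  0.77  0.17 -0.16]
F [562.66 -65.83   0.49] [ 0.52  0.74 -0.81 -0.07 -0.25 -1.02  0.41 -0.25]
F [561.86 -68.03   0.49] [-0.73 -0.13 -1.29 -0.29  0.26  0.76 -0.32 -0.12  0.14  0.03 -1.06 -0.65
 -0.56 -1.5  -0.02 -0.83]
H [592.25 -56.97   0.26] [-0.13  0.04  0.14 -0.04]
H [593.11 -56.31   0.27] [-0.18 -0.11 -1.08 -0.76  0.55  2.05  0.5  -0.61]
H [592.32 -56.77   0.26] [-0.28  0.18 -0.09 -0.18 -0.42 -0.28 -0.87 -1.25  0.33  1.88  0.62 -0.61]
(array([-32.34,  -3.02]), np.float64(0.22807362962649608))
cage [ 472.54 -212.17]
honey [518.98 174.78]
board [442.64 -32.38]
board [ 474.58 -151.6 ]
tool [731.43 133.56]
tool [ 768.72 -142.89]
```

Both views agree: the hive is at about (592, -57) with yaw 0.262. The feeder is about (-32, -3) mm off and turned +0.23, so its front-left corner stands out. I'll turn the tool to the hive's axes (tool x = hive x, tool y = -hive y), shut the fingers and go round to the front.

>>> servo_tool(
  rows=[
    [0,0,0,0,0,0,-7.1],
    [0,0,0,0,0,0,-7.1],
    [0,0,0,0,0,0,-7.1],
    [0,0,0,0,0,0,-7.1],
    [0,0,0,0,0,0,-7.1],
    [0,0,0,0,0,0,0],
    [0,0,0,0,0,0,0],
  ],
)

```text
clock: 0.8
position: [220.0, 584.8, 241.9]
ee_rot: [0.992, 0.128, -0.0, 0.0]
contact_force: [-0.3, -0.7, 0.3]
gripper_width: 0.2
```

>>> servo_tool(
  rows=[
    [0,0,3,0,0,0,0],
    [0,0,4.5,0,0,0,0],
    [0,0,4.5,0,0,0,0],
    [0,0,4.5,0,0,0,0],
    [0,0,4.5,0,0,0,0],
    [0,0,4.5,0,0,0,0],
    [0,0,4.5,0,0,0,0],
    [0,0,4.5,0,0,0,0],
    [0,0,4.5,0,0,0,0],
    [0,0,4.5,0,0,0,0],
    [0,0,4.5,0,0,0,0],
    [0,0,4.5,0,0,0,0],
  ],
)

```text
clock: 2.0
position: [354.8, 75.9, 242.7]
ee_rot: [0.992, 0.129, 0.001, -0.0]
contact_force: [0.8, 0.9, 0.3]
gripper_width: 0.3
```

```bash
cat > st.py <<'E'
from bench import *
from h import *
from scipy.spatial.transform import Rotation as R
np.set_printoptions(precision=2,suppress=True)
HV=np.array([592.3,-56.8,.262])
def state():
    s=read_state();c,n=np.cos(HV[2]),np.sin(HV[2]);M=np.array([[c,n],[-n,c]])
    r=R.from_quat(s['ee_rot']).as_matrix()
    print('t',s['clock'],'world',s['position'],'hive',M@(s['position'][:2]-HV[:2]),'xaxis err',np.arctan2(r[1,0],r[0,0])-HV[2],'tilt',r[:2,2],'F hive',M@s['contact_force'][:2],s['contact_force'][2],'w',s['gripper_width'])
E
python3 -c "
from st import *
state()"
```

```text
t 2.0 world [354.82  75.87 242.73] hive [-195.02  189.65] xaxis err -0.00349819632846865 tilt [0. 0.] F hive [1.02 0.61] 0.32358323728115035 w 0.3375450071587534
```

>>> servo_tool(
  rows=[
    [0,0,4.5,0,0,0,0],
    [0,0,4.5,0,0,0,0],
    [0,0,0.6,2,0,0,0],
    [0,0,0,3.6,0,0,0],
    [0,0,0,3.2,0,0,0],
    [0,0,0,0,0,0,0],
    [0,0,0,0,0,0,0],
  ],
)

```text
clock: 2.7
position: [380.0, -15.2, 154.9]
ee_rot: [0.992, 0.129, -0.0, 0.0]
contact_force: [-0.2, -0.1, 1.0]
gripper_width: 0.3
```

```bash
python3 -c "
from st import *
state()
d=get_image('wrist');cv2.imwrite('pics/w1.png',d['image'][:,:,::-1])
d=get_image('scene');a=d['image'][140:320,190:390,::-1]
cv2.imwrite('pics/s1.png',cv2.resize(a,None,fx=3,fy=3,interpolation=cv2.INTER_CUBIC))"
```

```text
t 2.7 world [379.99 -15.19 154.9 ] hive [-194.29   95.18] xaxis err -0.0026480924577751974 tilt [-0. -0.] F hive [-0.26 -0.06] 1.0054788722287438 w 0.3496645162481978
```

View pics/w1.png

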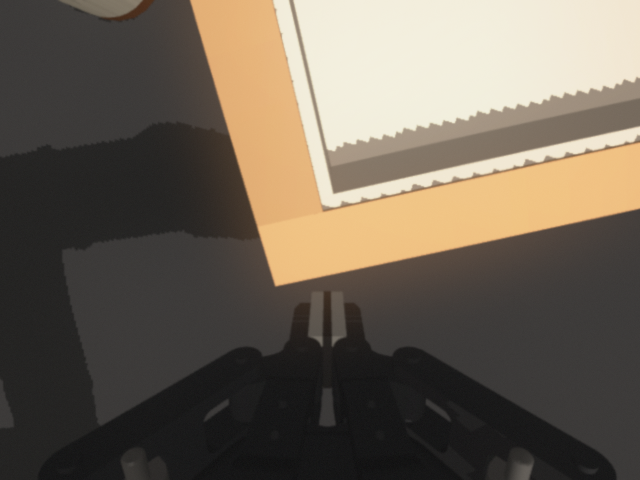

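The wrist view shows the shut fingertips at (325,295) facing the feeder's front-left corner at (275,285), with clear space between them. I'll approach and then push slowly toward the hive wall; contact with the wall should come at TCP x ≈ -101 (hive frame).

>>> servo_tool(
  rows=[
    [0,2,0,0,0,0,0],
    [0,1,0,0,0,0,0],
    [0,0.5,0,0,0,0,0],
    [0,0.5,0,0,0,0,0],
    [0,0.5,0,0,0,0,0],
    [0,0.5,0,0,0,0,0],
    [0,0.5,0,0,0,0,0],
    [0,0.5,0,0,0,0,0],
  ],
)

```text
clock: 3.6
position: [437.2, 0.4, 155.1]
ee_rot: [0.992, 0.129, -0.0, -0.0]
contact_force: [-2.6, 0.8, -0.2]
gripper_width: -0.2
```

>>> servo_tool(
  rows=[
    [0,0.5,0,0,0,0,0],
    [0,0.5,0,0,0,0,0],
    [0,0.5,0,0,0,0,0],
    [0,0.3,0,0,0,0,0],
    [0,0,0,0,0,0,0],
  ],
)

```text
clock: 4.1
position: [455.8, 5.0, 154.3]
ee_rot: [0.992, 0.13, 0.001, 0.0]
contact_force: [-0.4, 0.3, -0.1]
gripper_width: 0.5
```

```bash
python3 -c "
from st import *
state()
d=get_image('wrist');cv2.imwrite('pics/w2.png',d['image'][:,:,::-1])
print(d['mtx'],d['k1'],d['extrinsics'])"
```

```text
t 4.1 world [455.85   5.04 154.27] hive [-115.78   95.07] xaxis err -0.0022014606788485214 tilt [0. 0.] F hive [-0.27  0.36] -0.13534158977044136 w 0.48398589655694935
[[358.89   0.   326.83]
 [  0.   358.89 237.3 ]
 [  0.     0.     1.  ]] -0.04525482998289624 [[  0.26   0.92   0.31 534.03]
 [ -0.97   0.24   0.08  25.52]
 [  0.    -0.32   0.95 285.18]
 [  0.     0.     0.     1.  ]]
```

View pics/w2.png

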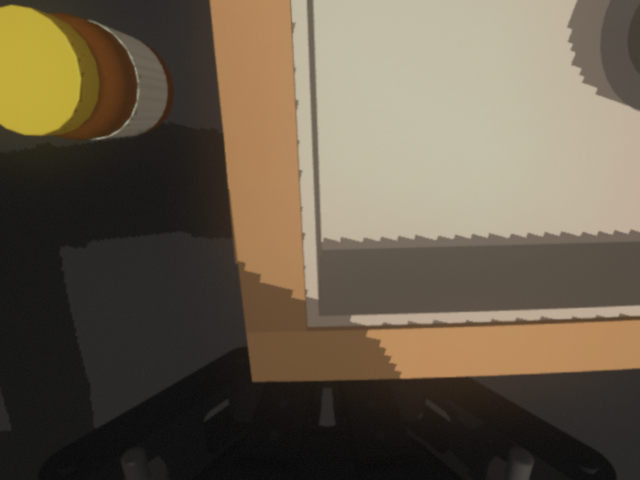

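```bash
python3 -c "
from st import *
d=get_image('wrist');cam=(np.array(d['mtx']),d['k1'],np.array(d['extrinsics']))
P=np.array([back(u,210,cam) for u in((252,382),(639,370),(211,0))])
c,n=np.cos(HV[2]),np.sin(HV[2]);M=np.array([[c,n],[-n,c]])
print((P-HV[:2])@M.T)
t=get_image('top')['image'][145:285,225:425,::-1]
cv2.imwrite('pics/t2.png',cv2.resize(t,None,fx=4,fy=4,interpolation=cv2.INTER_CUBIC))
"
```

```text
[[-99.55 114.09]
 [-97.66  11.68]
 [-13.77 115.94]]
```

View pics/t2.png

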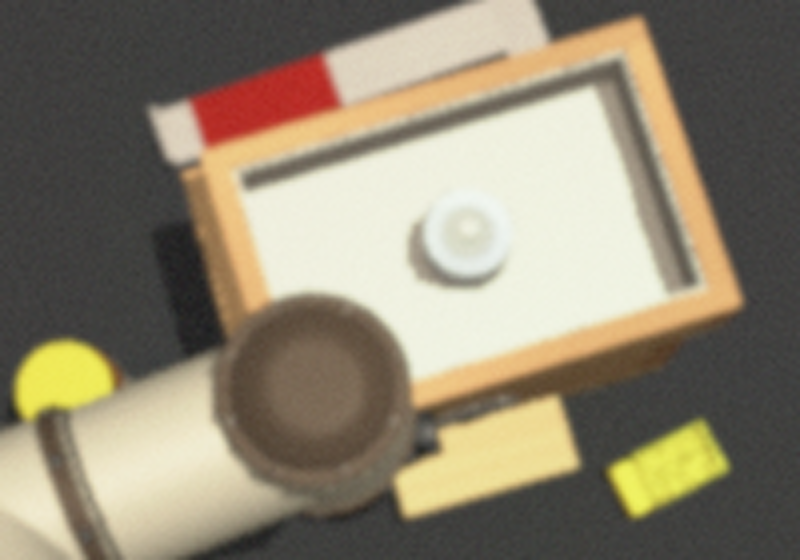

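```bash
python3 -c "
from st import *
F=[[90,135,210],[90,-135,210],[-90,-135,210]]
p,r=fit({'top':(F,T([(203,150),(642,17),(743,305)]))});print(p,r,rel(HV,p))
"
```

```text
[592.28 -75.02   0.28] [-0.63  0.05  0.39 -0.11  0.18  0.04] (array([ -4.74, -17.59]), np.float64(0.02036527508037428))
```

The feeder is now nearly parallel, with remaining errors of about (-5..-8, -19) mm and +0.02 rad. Next I'll go round the front to the right end and push +y against the wall stop.

>>> servo_tool(
  rows=[
    [0,-4.4,0,0,0,0,0],
    [0,0,4.8,0,0,0,0],
    [0,0,4.8,0,0,0,0],
    [0,0,4.8,0,0,0,0],
    [0,0,4.8,0,0,0,0],
    [0,0,4.9,0,0,0,0],
    [0,0,4.9,0,0,0,0],
    [0,4,0,0,0,0,0],
    [0,4,0,0,0,0,0],
    [0,4,0,0,0,0,0],
    [0,3,0,0,0,0,0],
    [0,0,0,0,0,0,0],
  ],
)

```text
clock: 5.45
position: [635.3, -247.5, 153.5]
ee_rot: [0.991, 0.131, 0.001, 0.001]
contact_force: [-0.0, -0.1, -0.5]
gripper_width: -0.2
```

>>> servo_tool(
  rows=[
    [0,0,-1.5,0,0,0,0],
    [0,0,-1,0,0,0,0],
    [0,0,-0.5,0,0,0,0],
    [0,0,-0.5,0,0,0,0],
    [0,0,0,0,0,0,0],
  ],
)

```text
clock: 5.95
position: [622.0, -213.8, 154.9]
ee_rot: [0.992, 0.13, -0.0, -0.0]
contact_force: [-3.0, -1.7, 1.7]
gripper_width: 0.2
```

```bash
python3 -c "
from st import *
state()"
```

```text
t 5.95 world [ 621.97 -213.79  154.94] hive [ -12.01 -159.32] xaxis err -0.0017291333118801822 tilt [-0.  0.] F hive [-3.35 -0.84] 1.6738096762106693 w 0.22249108796667308
```

>>> servo_tool(
  rows=[
    [0,0,-0.3,0,0,0,0],
    [0,0,-0.3,0,0,0,0],
    [0,0,-0.2,0,0,0,0],
    [0,0,0,0,0,0,0],
  ],
)

```text
clock: 6.35
position: [620.4, -206.2, 154.2]
ee_rot: [0.992, 0.13, -0.0, -0.0]
contact_force: [-2.7, -1.0, 1.2]
gripper_width: 0.5
```

```bash
python3 -c "
from st import *
state()"
```

```text
t 6.35 world [ 620.41 -206.21  154.2 ] hive [ -11.55 -151.59] xaxis err -0.0020768871183949877 tilt [-0.  0.] F hive [-2.89 -0.27] 1.232465128152879 w 0.45857998333227146
```

>>> servo_tool(
  rows=[
    [0,0,-0.1,0,0,0,0],
    [0,0,-0.1,0,0,0,0],
    [0,0,0,0,0,0,0],
  ],
)

```text
clock: 6.65
position: [620.2, -204.5, 154.2]
ee_rot: [0.992, 0.13, -0.0, -0.0]
contact_force: [-3.1, -2.5, 0.9]
gripper_width: -0.1
```

```bash
python3 -c "
from st import *
state()
d=get_image('wrist');cv2.imwrite('pics/w3.png',d['image'][:,:,::-1])
t=get_image('top')['image'][145:285,225:425,::-1]
cv2.imwrite('pics/t3.png',cv2.resize(t,None,fx=4,fy=4,interpolation=cv2.INTER_CUBIC))"
```

```text
t 6.65 world [ 620.21 -204.55  154.19] hive [ -11.31 -149.93] xaxis err -0.002198798943760516 tilt [-0.  0.] F hive [-3.65 -1.61] 0.948800078908467 w -0.07533673186242104
```

View pics/t3.png

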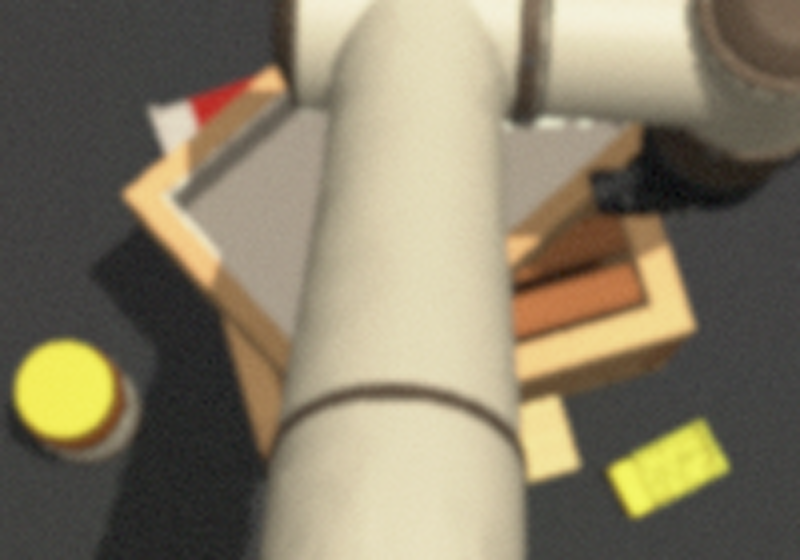

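The feeder has been swung round to about +0.4 rad. The arm lagged in y while I moved along +x, so the finger caught the front-right corner. The feeder is still on the rim. I'll back off, rise straight up and measure again, with pauses at corners from now on.

>>> servo_tool(
  rows=[
    [0,-0.5,0.5,0,0,0,0],
    [0,-1,1,0,0,0,0],
    [0,-2,1,0,0,0,0],
    [0,0,0,0,0,0,0],
    [0,0,0,0,0,0,0],
    [0,0,0,-4,0,0,0],
    [0,0,0,-4,0,0,0],
    [0,0,0,-2,0,0,0],
    [0,0,0,0,0,0,0],
  ],
)

```text
clock: 7.65
position: [594.7, -238.4, 259.0]
ee_rot: [0.992, 0.13, 0.004, 0.002]
contact_force: [-0.0, -0.4, -1.4]
gripper_width: -0.1
```

>>> servo_tool(
  rows=[
    [0,0,4.5,0,0,0,0],
    [0,-2,4.5,0,0,0,0],
    [0,-4,3,0,0,0,0],
    [0,-4,3,0,0,0,0],
    [0,-4,3,0,0,0,0],
    [0,0,0,0,0,0,0],
    [0,0,0,0,0,0,0],
  ],
)

```text
clock: 8.35
position: [502.7, -448.5, 253.1]
ee_rot: [0.992, 0.128, -0.0, -0.001]
contact_force: [1.1, -0.1, -0.4]
gripper_width: -0.1
```

```bash
python3 -c "
from st import *
state()
t=get_image('top')['image'][145:285,225:425,::-1]
cv2.imwrite('pics/t4.png',cv2.resize(t,None,fx=4,fy=4,interpolation=cv2.INTER_CUBIC))"
```

```text
t 8.35 world [ 502.68 -448.54  253.14] hive [-188.03 -355.16] xaxis err -0.004800267612296738 tilt [-0.  0.] F hive [ 1.08 -0.37] -0.4140219625660995 w -0.0675034912052045
```

View pics/t4.png

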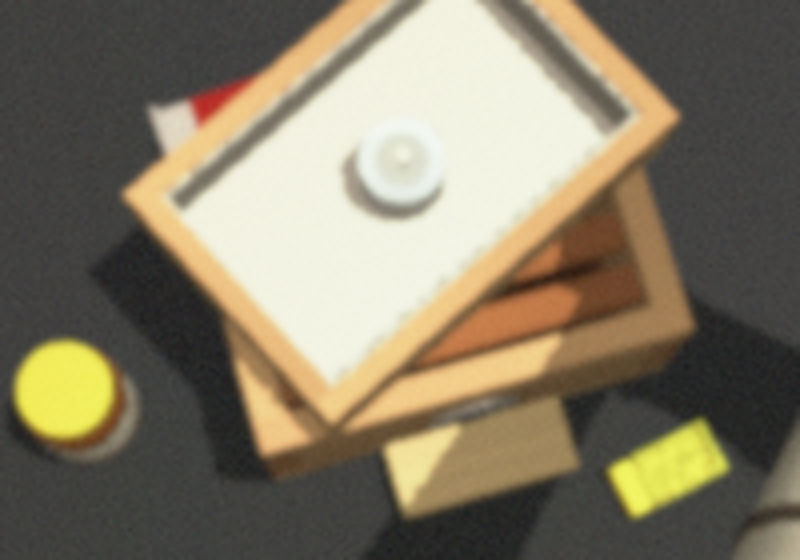

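```bash
python3 -c "
from st import *
F=[[90,135,210],[-90,135,210],[-90,-135,210]]
p,r=fit({'top':(F,T([(125,193),(333,427),(680,117)]))},(640,-60,.6));print(p,r,rel(HV,p))
h,r=fit({'top':([[90,135,150],[-90,135,150],[-90,-135,150]],T([(183,172),(262,456),(694,327)]))});print(h,r)
q=place([*rel(HV,p)[0],rel(HV,p)[1]],[[90,135,0],[90,-135,0],[-90,-135,0],[-90,135,0]]);print(q)
for n,u,z in(('tester',(482,266),129),('batt',(470,203),58)):
  w=back(np.array(u),z,'top');print(n,w,rel(HV,np.array([*w,0]))[0])
"
```

```text
[635.32 -37.71   0.71] [-0.01  0.41 -0.19 -0.45  0.21  0.04] (array([46.5 ,  7.29]), np.float64(0.4482391498705086))
[593.19 -57.02   0.27] [-0.31  0.22  0.14 -0.44  0.15  0.19]
[[  69.1   167.96    0.  ]
 [ 186.11  -75.37    0.  ]
 [  23.89 -153.37    0.  ]
 [ -93.12   89.95    0.  ]]
tester [ 445.15 -411.42] [-233.98 -304.4 ]
batt [ 617.84 -415.8 ] [ -68.32 -353.37]
```

The hive pose is confirmed at about (592.8, -57, 0.263). The feeder is now at (46, 7) mm and +0.45 rad, with its back-right corner out behind. I'll cross over high to the back and push that corner forward along an arc.

>>> servo_tool(
  rows=[
    [0,0,0,-3,0,0,0],
    [0,3.7,-2.8,0,0,0,0],
    [0,3.7,-2.8,0,0,0,0],
    [0,3.7,-2.8,0,0,0,0],
    [0,3.7,-2.8,0,0,0,0],
    [0,3.7,-2.8,0,0,0,0],
    [0,3.7,-2.8,0,0,0,0],
    [0,3.7,-2.8,0,0,0,0],
    [0,3.7,-2.8,0,0,0,0],
    [0,3.7,-2.8,0,0,0,0],
    [0,3.7,-2.8,0,0,0,0],
    [0,3.7,-2.8,0,0,0,0],
  ],
)

```text
clock: 9.6
position: [819.0, -41.1, 284.0]
ee_rot: [0.991, 0.131, -0.0, -0.0]
contact_force: [-0.1, 0.2, 0.2]
gripper_width: -0.1
```

>>> servo_tool(
  rows=[
    [0,0.9,0,0,0,0,0],
    [0,0,0,0,0,0,0],
    [0,0,0,0,0,0,0],
    [0,0,0,0,0,0,0],
  ],
)

```text
clock: 10.0
position: [826.2, -43.5, 285.0]
ee_rot: [0.992, 0.129, 0.0, 0.0]
contact_force: [0.6, -0.7, -0.5]
gripper_width: -0.3
```

```bash
sed -i 's/^HV=.*/HV=np.array([592.8,-57,.263])/' st.py; python3 -c "
from st import *
state()"
```

```text
t 10.0 world [826.25 -43.51 285.01] hive [228.92 -47.67] xaxis err -0.0033912501399922523 tilt [ 0. -0.] F hive [ 0.39 -0.88] -0.49677004669663116 w -0.3344720065651968
```

>>> servo_tool(
  rows=[
    [0,0,-1,-0.0,0,0,0],
    [0,0,0,4.5,0,0,0],
    [0,0,0,4.5,0,0,0],
    [0,0,0,4,0,0,0],
    [0,0,0,0,0,0,0],
    [0,0,0,0,0,0,0],
    [0,0,0,0,0,0,0],
  ],
)

```text
clock: 10.7
position: [825.9, -33.9, 159.0]
ee_rot: [0.992, 0.13, 0.003, 0.001]
contact_force: [0.2, -0.3, 1.6]
gripper_width: 0.4
```

>>> servo_tool(
  rows=[
    [0,-2,0,0,0,0,0],
    [0,-1.5,0,0,0,0,0],
    [0,-0.8,0,0,0,0,0],
    [0,-0.6,0.6,0,0,0,0],
    [0,-0.6,0.6,0,0,0,0],
    [0,-0.6,0.6,0,0,0,0],
    [0,-0.6,0.5,0,0,0,0],
    [0,-0.6,0.4,0,0,0,0],
    [0,-0.6,0.4,0,0,0,0],
    [0,-0.6,0.4,0,0,0,0],
    [0,0,0,0,0,0,0],
  ],
)

```text
clock: 11.8
position: [749.7, -90.3, 154.0]
ee_rot: [0.992, 0.129, -0.001, -0.0]
contact_force: [-0.1, 0.2, -0.2]
gripper_width: 0.4
```

```bash
python3 -c "
from st import *
state()
t=get_image('top')['image'][120:320,200:450,::-1]
u=get_image('scene')['image'][150:320,190:390,::-1]
t=cv2.resize(t,None,fx=2,fy=2,interpolation=cv2.INTER_CUBIC);u=cv2.resize(u,(470,400),interpolation=cv2.INTER_CUBIC)
cv2.imwrite('pics/m5.png',cv2.resize(np.hstack([t,u[:,:300]]),None,fx=1,fy=1))"
```

```text
t 11.8 world [749.71 -90.28 154.01] hive [142.86 -72.93] xaxis err -0.00448849933099521 tilt [-0. -0.] F hive [-0.02  0.18] -0.22180172377625978 w 0.44432716370941594
```

View pics/m5.png

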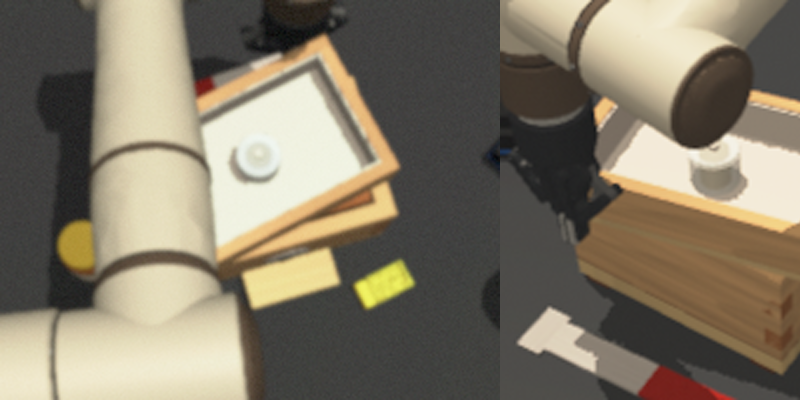

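```bash
python3 -c "
from st import *
F=[[90,-135,210],[-90,-135,210],[-90,135,210]]
p,r=fit({'top':(F[:2],np.array([(326,37),(399,166)])/2+[199.7,119.7])},(620,-60,.6));print(p,r,rel(HV,p))
p,r=fit({'top':(F,np.array([(326,37),(399,166),(216,262)])/2+[199.7,119.7])},(620,-60,.6));print(p,r,rel(HV,p))
q=place([*rel(HV,p)[0],rel(HV,p)[1]],[[90,135,0],[90,-135,0],[-90,-135,0],[-90,135,0]]);print(q)
"
```

```text
[604.91 -45.65   0.46] [-0.37 -0.95  0.36  0.87] (array([14.64,  7.81]), np.float64(0.19852430150300926))
[607.27 -47.4    0.46] [  0.29  -1.95   1.08  -0.2  -12.06   5.96] (array([16.47,  5.51]), np.float64(0.19933888102184094))
[[  77.95  155.66    0.  ]
 [ 131.42 -109.      0.  ]
 [ -45.02 -144.64    0.  ]
 [ -98.49  120.01    0.  ]]
```

The feeder is at about (15, 7) mm and +0.20 rad. I'll shift closer to the corner to turn it more, then push down to near the wall stop (TCP x ≈ 101).

>>> servo_tool(
  rows=[
    [0,0.5,0,0,0,0,0],
    [0,0,1.7,0,0,0,0],
    [0,0,0,0,0,0,0],
    [0,-0.7,0,0,0,0,0],
    [0,-0.6,0.3,0,0,0,0],
    [0,-0.6,0.3,0,0,0,0],
    [0,-0.6,0.3,0,0,0,0],
    [0,-0.6,0.3,0,0,0,0],
    [0,-0.6,0.3,0,0,0,0],
    [0,-0.5,0.1,0,0,0,0],
    [0,0,0,0,0,0,0],
  ],
)

```text
clock: 13.0
position: [722.8, -131.3, 154.7]
ee_rot: [0.992, 0.129, -0.0, 0.0]
contact_force: [-0.0, -0.4, 0.8]
gripper_width: 0.1
```

```bash
python3 -c "
from st import *
state()"
```

```text
t 13.0 world [ 722.84 -131.27  154.65] hive [ 106.26 -105.53] xaxis err -0.0038815468112433638 tilt [-0. -0.] F hive [-0.14 -0.37] 0.8196937029509334 w 0.07125495332473286
```

>>> servo_tool(
  rows=[
    [0,-0.2,0,0,0,0,0],
    [0,-0.2,0,0,0,0,0],
    [0,-0.1,0,0,0,0,0],
    [0,0,0,0,0,0,0],
  ],
)

```text
clock: 13.4
position: [719.1, -131.8, 154.6]
ee_rot: [0.992, 0.13, 0.0, 0.0]
contact_force: [2.7, 0.5, 0.9]
gripper_width: -0.5
```

>>> servo_tool(
  rows=[
    [0,-0.1,0,0,0,0,0],
    [0,-0.1,0,0,0,0,0],
    [0,0,0,0,0,0,0],
  ],
)

```text
clock: 13.7
position: [717.5, -132.3, 154.6]
ee_rot: [0.992, 0.13, 0.001, 0.0]
contact_force: [4.7, -0.2, -0.1]
gripper_width: -0.4
```

>>> servo_tool(
  rows=[
    [0,-0.1,0,0,0,0,0],
    [0,-0.1,0,0,0,0,0],
    [0,0,0,0,0,0,0],
  ],
)

```text
clock: 14.0
position: [717.4, -132.3, 154.6]
ee_rot: [0.992, 0.13, 0.003, 0.0]
contact_force: [8.0, 0.8, -1.6]
gripper_width: -0.0
```

```bash
python3 -c "
from st import *
state()"
```

```text
t 14.0 world [ 717.39 -132.34  154.62] hive [ 100.72 -105.14] xaxis err -0.002732847455181542 tilt [0.01 0.  ] F hive [ 7.96 -1.28] -1.5686943704811427 w -0.011482262704363803
```

The finger stopped at x = 100.7 with the force rising, so it is on the hive wall and the feeder is flush at the back right. I'll retreat, lift, go over to the front and re-measure.

>>> servo_tool(
  rows=[
    [0,1,0,0,0,0,0],
    [0,2,0,0,0,0,0],
    [0,0,0,0,0,0,0],
    [0,0,0,-4,0,0,0],
    [0,0,0,-4.5,0,0,0],
    [0,0,0,-4.5,0,0,0],
    [0,0,0,0,0,0,0],
  ],
)

```text
clock: 14.7
position: [745.5, -126.3, 293.5]
ee_rot: [0.992, 0.13, 0.006, 0.002]
contact_force: [0.0, -0.0, 1.6]
gripper_width: 0.1
```

>>> servo_tool(
  rows=[
    [0,-3,3,0,0,0,0],
    [0,-3.5,3,0,0,0,0],
    [0,-3.5,3,0,0,0,0],
    [0,-3.5,3,0,0,0,0],
    [0,-4,2,0,0,0,0],
    [0,-4,2,0,0,0,0],
    [0,-4,1,0,0,0,0],
    [0,-4,0,0,0,0,0],
    [0,-4,0,0,0,0,0],
    [0,0,0,0,0,0,0],
    [0,0,0,0,0,0,0],
  ],
)

```text
clock: 15.8
position: [462.5, -375.6, 284.4]
ee_rot: [0.992, 0.129, -0.0, -0.0]
contact_force: [0.3, -0.2, -0.4]
gripper_width: -0.3
```

```bash
python3 -c "
from st import *
state()
t=get_image('top')['image'][145:285,225:425,::-1]
cv2.imwrite('pics/t6.png',cv2.resize(t,None,fx=4,fy=4,interpolation=cv2.INTER_CUBIC))"
```

```text
t 15.8 world [ 462.48 -375.64  284.44] hive [-208.68 -273.8 ] xaxis err -0.0048591532057669085 tilt [-0.  0.] F hive [ 0.21 -0.26] -0.3769248152244475 w -0.2566125930039558
```

View pics/t6.png

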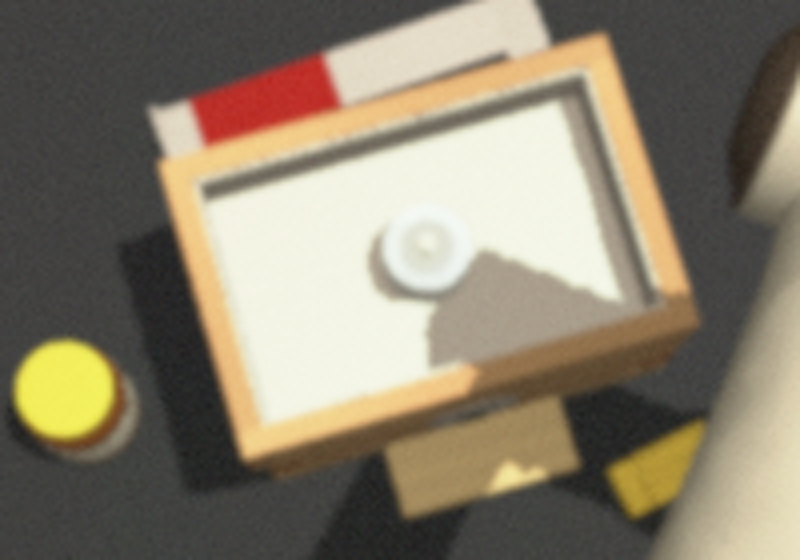

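```bash
python3 -c "
from st import *
F=[[90,135,210],[90,-135,210],[-90,-135,210],[-90,135,210]]
p,r=fit({'top':(F,T([(158,158),(609,33),(699,325),(245,464)]))});print(p,r,rel(HV,p))
"
```

```text
[583.81 -50.74   0.27] [ 0.49  0.7  -0.7   0.31  0.37  0.03 -0.22 -1.57] (array([-7.05,  8.38]), np.float64(0.0023806297254715947))
```

Now x ≈ -7, y ≈ +8 mm and yaw ≈ 0. I'll push the left end toward -y against the wall stop, then seat the front.

>>> servo_tool(
  rows=[
    [0,0,-4,0,0,0,0],
    [0,1,-4.3,0,0,0,0],
    [0,1.9,-4.3,0,0,0,0],
    [0,1.9,-4.3,0,0,0,0],
    [0,1.9,-4.3,0,0,0,0],
    [0,1.9,-4.3,0,0,0,0],
    [0,1.9,-4.3,0,0,0,0],
    [0,1.9,-4.3,0,0,0,0],
    [0,1.9,-4.3,0,0,0,0],
    [0,2,-4,0,0,0,0],
    [0,2,-4,0,0,0,0],
    [0,1.9,0,0,0,0,0],
  ],
)

```text
clock: 17.05
position: [539.9, 130.2, 283.8]
ee_rot: [0.991, 0.133, -0.0, -0.0]
contact_force: [0.1, -0.4, 0.9]
gripper_width: -0.1
```

>>> servo_tool(
  rows=[
    [0,0,0,0,0,0,0],
    [0,0,0,0,0,0,0],
    [0,0,0,0,0,0,0],
  ],
)

```text
clock: 17.35
position: [539.5, 124.5, 284.0]
ee_rot: [0.992, 0.129, -0.001, 0.0]
contact_force: [-0.2, -0.3, 0.7]
gripper_width: 0.3
```

```bash
python3 -c "
from st import *
state()"
```

```text
t 17.35 world [539.52 124.49 284.03] hive [ -4.26 189.1 ] xaxis err -0.003414716085652636 tilt [-0. -0.] F hive [-0.22 -0.23] 0.6925675118159735 w 0.2526387519679877
```

>>> servo_tool(
  rows=[
    [0,0,0,4.5,0,0,0],
    [0,0,0,4.5,0,0,0],
    [0,0,0,3.9,0,0,0],
    [0,0,0,0,0,0,0],
    [0,0,0,0,0,0,0],
    [0,0,1.5,0,0,0,0],
    [0,0,1,0,0,0,0],
    [0,0,0.4,0,0,0,0],
    [0,0,0.3,0,0,0,0],
    [0,0,0.3,0,0,0,0],
    [0,0,0,0,0,0,0],
    [0,0,0,0,0,0,0],
  ],
)

```text
clock: 18.55
position: [550.2, 91.1, 157.0]
ee_rot: [0.992, 0.13, 0.002, -0.0]
contact_force: [-0.8, 3.4, 6.2]
gripper_width: 0.2
```

>>> servo_tool(
  rows=[
    [0,0,0.1,0,0,0,0],
    [0,0,0.1,0,0,0,0],
    [0,0,0.1,0,0,0,0],
    [0,0,0,0,0,0,0],
  ],
)

```text
clock: 18.95
position: [550.9, 88.9, 157.1]
ee_rot: [0.992, 0.13, 0.002, -0.001]
contact_force: [-1.8, 7.2, 5.7]
gripper_width: 0.3
```

```bash
python3 -c "
from st import *
state()"
```

```text
t 18.95 world [550.91  88.94 157.05] hive [ -2.51 151.81] xaxis err -0.0024491782946383656 tilt [0. 0.] F hive [0.14 7.38] 5.719331900785349 w 0.28108651176286376
```

The upward force with z held about 2 mm high suggests the finger links, which flare in tool y, are bearing on the rim. I'll back off and turn the hand 90° so its narrow side faces this wall.

>>> servo_tool(
  rows=[
    [0,0,-1,0,0,0,0],
    [0,0,-2,0,0,0,0],
    [0,0,-1,0,0,0,0],
    [0,0,0,0,0,0,8.2],
    [0,0,0,0,0,0,8.2],
    [0,0,0,0,0,0,8.2],
    [0,0,0,0,0,0,8.2],
    [0,0,0,0,0,0,8.2],
    [0,0,0,0,0,0,8.2],
    [0,0,0,0,0,0,8.2],
    [0,0,0,0,0,0,8.2],
    [0,0,0,0,0,0,8.2],
  ],
)

```text
clock: 20.15
position: [538.9, 126.2, 154.8]
ee_rot: [0.869, -0.494, -0.0, 0.001]
contact_force: [0.3, 0.8, 0.4]
gripper_width: 0.2
```

>>> servo_tool(
  rows=[
    [0,0,0,0,0,0,8.2],
    [0,0,0,0,0,0,8.0],
    [0,0,0,0,0,0,0],
    [0,0,0,0,0,0,0],
  ],
)

```text
clock: 20.55
position: [539.1, 126.4, 155.0]
ee_rot: [0.794, -0.608, -0.0, 0.0]
contact_force: [1.3, -0.5, -0.3]
gripper_width: -0.0
```

```bash
python3 -c "
from st import *
state()
d=get_image('wrist');cv2.imwrite('pics/w7.png',d['image'][:,:,::-1])"
```

```text
t 20.55 world [539.13 126.43 154.99] hive [ -4.13 191.07] xaxis err -1.5712392669442146 tilt [-0. -0.] F hive [ 1.17 -0.81] -0.33335724250122695 w -0.03586062183892148
```

>>> servo_tool(
  rows=[
    [0,1.5,0,0,0,0,0],
    [0,1.2,0,0,0,0,0],
    [0,0.5,0,0,0,0,0],
    [0,0.4,0,0,0,0,0],
    [0,0.3,0,0,0,0,0],
    [0,0.3,0,0,0,0,0],
    [0,0,0,0,0,0,0],
  ],
)

```text
clock: 21.3
position: [550.3, 85.8, 155.3]
ee_rot: [0.793, -0.61, 0.0, 0.0]
contact_force: [-0.3, 0.5, -0.4]
gripper_width: 0.2
```

>>> servo_tool(
  rows=[
    [0,0.1,0,0,0,0,0],
    [0,0.1,0,0,0,0,0],
    [0,0.1,0,0,0,0,0],
    [0,0,0,0,0,0,0],
  ],
)

```text
clock: 21.7
position: [551.1, 83.2, 155.3]
ee_rot: [0.793, -0.61, 0.0, 0.0]
contact_force: [-0.2, -0.5, -1.5]
gripper_width: 0.4
```

```bash
python3 -c "
from st import *
state()"
```

```text
t 21.7 world [551.05  83.18 155.32] hive [ -3.87 146.22] xaxis err -1.5738876059617173 tilt [ 0. -0.] F hive [-0.29 -0.43] -1.52380089688409 w 0.3960083372325213
```

>>> servo_tool(
  rows=[
    [0,0.1,0,0,0,0,0],
    [0,0.1,0,0,0,0,0],
    [0,0,0,0,0,0,0],
  ],
)

```text
clock: 22.0
position: [551.5, 81.4, 155.3]
ee_rot: [0.793, -0.61, -0.0, -0.0]
contact_force: [0.1, 1.5, 0.2]
gripper_width: -0.2
```

>>> servo_tool(
  rows=[
    [0,0.1,0,0,0,0,0],
    [0,0.1,0,0,0,0,0],
    [0,0,0,0,0,0,0],
  ],
)

```text
clock: 22.3
position: [551.6, 81.2, 155.3]
ee_rot: [0.793, -0.61, -0.001, -0.001]
contact_force: [-3.8, 7.3, 1.4]
gripper_width: 0.2
```

```bash
python3 -c "
from st import *
state()"
```

```text
t 22.3 world [551.63  81.17 155.32] hive [ -3.84 144.12] xaxis err -1.574136152542656 tilt [-0.  0.] F hive [-1.75  8.03] 1.4125384897051585 w 0.2166377370502639
```

The hand stopped at the left wall, so that side is flush. Next I'll return to the front, turned back, to seat the front face at both corners.

>>> servo_tool(
  rows=[
    [0,-1,0,0,0,0,0],
    [0,-4,0,0,0,0,0],
    [0,0,0,0,0,0,-8.2],
    [0,0,0,0,0,0,-8.2],
    [0,0,0,0,0,0,-8.2],
    [0,0,0,0,0,0,-8.2],
    [0,0,0,0,0,0,-8.2],
    [0,0,0,0,0,0,-8.2],
    [0,0,0,0,0,0,-8.2],
    [0,0,0,0,0,0,-8.2],
    [0,0,0,0,0,0,-8.2],
    [0,0,0,0,0,0,-8.2],
  ],
)

```text
clock: 23.5
position: [539.2, 127.6, 155.3]
ee_rot: [0.998, 0.063, 0.0, 0.0]
contact_force: [0.2, -0.6, -1.0]
gripper_width: 0.1
```

>>> servo_tool(
  rows=[
    [0,0,0,0,0,0,-7.8],
    [0,0,0,0,0,0,0],
    [0,-4,0,0,0,0,0],
    [0,-4,0,0,0,0,0],
    [0,-4,0,0,0,0,0],
    [0,-4,0,0,0,0,0],
    [0,0,0,0,0,0,0],
    [0,0,0,0,0,0,0],
    [0,0,4,0,0,0,0],
    [0,0,4,0,0,0,0],
    [0,0,4,0,0,0,0],
    [0,0,0,0,0,0,0],
  ],
)

```text
clock: 24.7
position: [417.0, -31.9, 155.3]
ee_rot: [0.992, 0.124, 0.0, 0.0]
contact_force: [-1.2, 1.0, 0.3]
gripper_width: -0.1
```

>>> servo_tool(
  rows=[
    [0,0,0,0,0,0,0],
    [0,0,0,0,0,0,0],
  ],
)

```text
clock: 24.9
position: [415.5, -28.5, 155.2]
ee_rot: [0.992, 0.128, 0.0, 0.0]
contact_force: [-0.3, 0.2, -0.3]
gripper_width: 0.2
```

```bash
python3 -c "
from st import *
state()"
```

```text
t 24.9 world [415.49 -28.54 155.23] hive [-163.81   73.58] xaxis err -0.007017533053556069 tilt [ 0. -0.] F hive [-0.2   0.29] -0.3105593633303259 w 0.15841664453951296
```

>>> servo_tool(
  rows=[
    [0,2.5,0,0,0,0,0],
    [0,1.8,0,0,0,0,0],
    [0,0.6,0,0,0,0,0],
    [0,0.4,0,0,0,0,0],
    [0,0.3,0,0,0,0,0],
    [0,0.3,0,0,0,0,0],
    [0,0.2,0,0,0,0,0],
    [0,0,0,0,0,0,0],
  ],
)

```text
clock: 25.7
position: [473.9, -13.6, 155.3]
ee_rot: [0.992, 0.128, 0.0, 0.0]
contact_force: [-1.0, -0.2, -0.1]
gripper_width: 0.0
```

>>> servo_tool(
  rows=[
    [0,0.1,0,0,0,0,0],
    [0,0.1,0,0,0,0,0],
    [0,0,0,0,0,0,0],
  ],
)

```text
clock: 26.0
position: [475.7, -13.1, 155.3]
ee_rot: [0.992, 0.128, -0.0, 0.0]
contact_force: [-3.3, 0.2, -0.5]
gripper_width: 0.3
```

>>> servo_tool(
  rows=[
    [0,0.1,0,0,0,0,0],
    [0,0.1,0,0,0,0,0],
    [0,0,0,0,0,0,0],
  ],
)

```text
clock: 26.3
position: [475.9, -13.2, 155.1]
ee_rot: [0.992, 0.128, -0.002, 0.0]
contact_force: [-7.2, -1.5, 4.4]
gripper_width: 0.1
```

```bash
python3 -c "
from st import *
state()"
```

```text
t 26.3 world [475.86 -13.19 155.15] hive [-101.53   72.71] xaxis err -0.007135998852290548 tilt [-0. -0.] F hive [-7.38  0.41] 4.405565912342784 w 0.13333052985973712
```

Stopped at -101.5, against the wall. Next is the right side of the front.

>>> servo_tool(
  rows=[
    [0,-3,0,0,0,0,0],
    [0,0,0,0,0,0,0],
    [0,0,4.5,0,0,0,0],
    [0,0,4.5,0,0,0,0],
    [0,0,4.5,0,0,0,0],
    [0,0,2,0,0,0,0],
    [0,0,0,0,0,0,0],
    [0,0,0,0,0,0,0],
    [0,0,0,0,0,0,0],
    [0,1.5,0,0,0,0,0],
    [0,0.5,0,0,0,0,0],
    [0,0,0,0,0,0,0],
  ],
)

```text
clock: 27.5
position: [508.5, -164.1, 155.3]
ee_rot: [0.992, 0.129, 0.0, 0.0]
contact_force: [-0.4, -0.6, 0.3]
gripper_width: 0.1
```

>>> servo_tool(
  rows=[
    [0,0.3,0,0,0,0,0],
    [0,0.3,0,0,0,0,0],
    [0,0.2,0,0,0,0,0],
    [0,0.1,0,0,0,0,0],
    [0,0,0,0,0,0,0],
  ],
)

```text
clock: 28.0
position: [515.9, -162.8, 155.1]
ee_rot: [0.992, 0.128, -0.0, -0.0]
contact_force: [-2.7, -0.9, -0.4]
gripper_width: 0.1
```

>>> servo_tool(
  rows=[
    [0,0.1,0,0,0,0,0],
    [0,0.1,0,0,0,0,0],
    [0,0,0,0,0,0,0],
  ],
)

```text
clock: 28.3
position: [516.6, -162.6, 155.1]
ee_rot: [0.992, 0.128, -0.002, -0.0]
contact_force: [-5.7, -4.1, 0.5]
gripper_width: 0.2
```

```bash
python3 -c "
from st import *
state()"
```

```text
t 28.3 world [ 516.56 -162.56  155.08] hive [-101.06  -82.11] xaxis err -0.007002466997459766 tilt [-0. -0.] F hive [-6.55 -2.48] 0.4551996891086485 w 0.1699186026986662
```

Both front stops are reached. I'll retreat and check.

>>> servo_tool(
  rows=[
    [0,-1,0,0,0,0,0],
    [0,-4,0,0,0,0,0],
    [0,0,0,0,0,0,0],
    [0,0,0,-4.5,0,0,0],
    [0,0,0,-4.5,0,0,0],
    [0,0,0,-4,0,0,0],
    [0,0,4.5,0,0,0,0],
    [0,0,4.5,0,0,0,0],
    [0,-2,4.5,0,0,0,0],
    [0,-2,4.5,0,0,0,0],
    [0,0,0,0,0,0,0],
    [0,0,0,0,0,0,0],
  ],
)

```text
clock: 29.5
position: [476.7, -360.3, 285.2]
ee_rot: [0.992, 0.127, 0.001, 0.0]
contact_force: [0.1, 0.3, 0.3]
gripper_width: 0.1
```

```bash
python3 -c "
from st import *
state()
t=get_image('top')['image'][150:285,255:425,::-1]
u=get_image('scene')['image'][155:315,210:370,::-1]
k=cv2.INTER_CUBIC
t=cv2.resize(t,(425,338),None,interpolation=k);u=cv2.resize(u,(375,375),interpolation=k)
t=cv2.copyMakeBorder(t,0,37,0,0,cv2.BORDER_CONSTANT)
cv2.imwrite('pics/m8.png',np.hstack([t,u]))"
```

```text
t 29.5 world [ 476.7  -360.34  285.15] hive [-190.97 -262.72] xaxis err -0.008967305891529054 tilt [ 0. -0.] F hive [0.14 0.29] 0.3424988525389233 w 0.08459020698671955
```

View pics/m8.png

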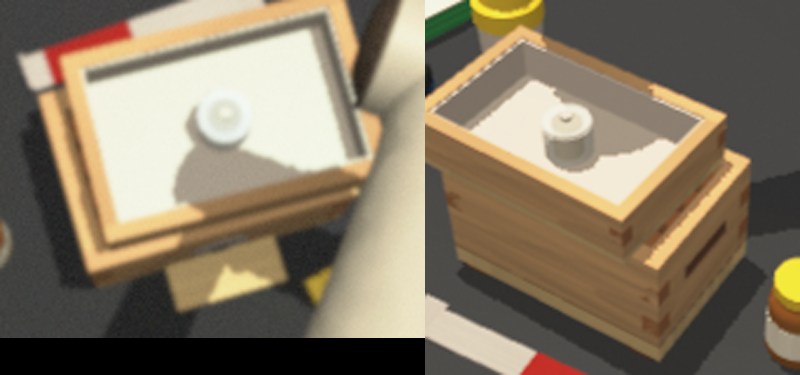

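```bash
python3 -c "
from st import *
F=np.array([[90,135,210],[-90,135,210],[-90,-135,210],[90,-135,210]])
t=(F[:2],np.array([(60,62),(108,243)])/2.5+[254.7,149.7])
s=(F[[0,1,2]],np.array([(200,221),(301,115),(95,27)])/2.344+[209.7,154.7])
for o in({'top':t},{'scene':s},{'top':t,'scene':s}):
  p,r=fit(o);print(p,r,rel(HV,p))
h,r=fit({'scene':([[90,135,150],[-90,135,150],[90,135,0]],np.array([(232,270),(323,160),(233,357)])/2.344+[209.7,154.7])});print(h,r)
"
```

```text
[606.5  -81.88   0.24] [-0.18 -0.92  0.17  0.84] (array([  6.76, -27.59]), np.float64(-0.020490996636934683))
[608.58 -78.5    0.24] [-0.23  0.38  0.69 -0.2  -0.38 -0.41] (array([  9.65, -24.87]), np.float64(-0.01836113949188245))
[607.64 -80.37   0.25] [-0.91 -1.18 -0.33  0.51 -0.38 -0.32  0.43 -0.81 -0.58 -0.86] (array([  8.25, -26.42]), np.float64(-0.017291175436677325))
[595.1  -58.03  -6.01] [-0.28 -0.59  0.23 -0.65  0.07  3.2 ]
```

The feeder overshot to about (+8, -26) mm and -0.018 rad. The gripper's links and body touch the rim before the fingertips do: about 18 mm ahead of the TCP in tool x, about 43 in tool y. The fingertip stops still calibrated the hive walls well: front/back tip stop at TCP ±101, left at 144, giving hive centre about (-0.3, -2) in my frame. From here I'll push higher (TCP z ≈ 200), with only the tips beside the wall, to calculated positions.

>>> servo_tool(
  rows=[
    [0,4.5,0,0,0,0,-8.2],
    [0,4.5,0,0,0,0,-8.2],
    [0,0,0,0,0,0,-8.2],
    [0,0,0,0,0,0,-8.2],
    [0,0,0,0,0,0,-8.2],
    [0,0,0,0,0,0,-8.2],
    [0,0,0,0,0,0,-8.2],
    [0,0,0,0,0,0,-8.2],
    [0,0,0,0,0,0,-8.2],
    [0,0,0,0,0,0,-8.2],
    [0,0,0,0,0,0,-7.5],
    [0,0,0,0,0,0,0],
  ],
)

```text
clock: 30.8
position: [567.3, -200.9, 264.1]
ee_rot: [0.687, 0.722, -0.066, 0.06]
contact_force: [0.4, -0.4, -0.7]
gripper_width: -0.1
```

```bash
python3 -c "
from st import *
state();print(read_state()['joints'])"
```

```text
t 30.8 world [ 567.3  -200.88  264.08] hive [ -62.02 -132.3 ] xaxis err 1.3588636555963838 tilt [-0.01 -0.18] F hive [ 0.23 -0.51] -0.6961689986824482 w -0.07671883890156546
[ 0.01  0.31 -0.13  0.2  -1.14  3.1 ]
```

The last joint hit its limit, so the tool has tilted a little. I'll compute the correction and turn the other way.

```bash
cat >> st.py <<'E'
def fix(phi):
    r=R.from_quat(read_state()['ee_rot']);a=HV[2]+phi
    t=R.from_matrix(np.array([[np.cos(a),np.sin(a),0],[np.sin(a),-np.cos(a),0],[0,0,-1.]]))
    print('rotvec tool deg',(r.inv()*t).as_rotvec(degrees=True))
E
python3 -c "
from st import *
fix(1.3589);fix(-np.pi/2)
w=read_state()['position']
print('hive disp',w)"
```

```text
rotvec tool deg [-0.81 10.22 -0.07]
rotvec tool deg [ 14.83   2.77 167.15]
hive disp [ 567.3  -200.88  264.08]
```

>>> servo_tool(
  rows=[
    [0,0,0,-2,-0.4,5.1,0],
    [0,0,0,-1,-0.4,5.1,0],
    [0,0,0,0,0,0,8.4],
    [0,0,0,0,0,0,8.4],
    [0,0,0,0,0,0,8.4],
    [0,0,0,0,0,0,8.4],
    [0,0,0,0,0,0,8.4],
    [0,0,0,0,0,0,8.4],
    [0,0,0,0,0,0,8.4],
    [0,0,0,0,0,0,8.4],
    [0,0,0,0,0,0,8.4],
    [0,0,0,0,0,0,8.4],
  ],
)

```text
clock: 32.0
position: [566.8, -164.9, 290.9]
ee_rot: [0.999, 0.043, 0.004, 0.025]
contact_force: [-0.9, -0.5, 0.3]
gripper_width: -0.0
```

>>> servo_tool(
  rows=[
    [0,0,0,0,0,0,8.4],
    [0,0,0,0,0,0,8.4],
    [0,0,0,0,0,0,8.4],
    [0,0,0,0,0,0,8.4],
    [0,0,0,0,0,0,8.4],
    [0,0,0,0,0,0,8.4],
    [0,0,0,0,0,0,8.4],
    [0,0,0,0,0,0,8.4],
    [0,0,0,0,0,0,8.4],
    [0,0,0,0,0,0,8.4],
    [0,0,0,0,0,0,0],
    [0,0,0,0,0,0,0],
  ],
)

```text
clock: 33.2
position: [566.6, -165.3, 290.6]
ee_rot: [0.774, -0.633, 0.019, 0.016]
contact_force: [-0.7, -0.1, -0.1]
gripper_width: 0.0
```

```bash
python3 -c "
from st import *
state();fix(-np.pi/2);print(read_state()['joints'])"
```

```text
t 33.2 world [ 566.57 -165.27  290.6 ] hive [-53.47 -97.73] xaxis err -1.635030273072963 tilt [ 0.01 -0.05] F hive [-0.67  0.03] -0.13081164752841132 w 0.0032442963013873606
rotvec tool deg [ 0.16 -2.86 -3.68]
[ 0.01  0.29 -0.04  0.05 -1.24  0.17]
```

>>> servo_tool(
  rows=[
    [0,0,0,0,0.2,-2.9,-3.7],
    [0,4,-2,0,0,0,0],
    [0,4,-2.5,0,0,0,0],
    [0,2.7,-2,0,0,0,0],
    [0,0,0,0,0,0,0],
    [0,0,0,0,0,0,0],
    [0,0,0,4,0,0,0],
    [0,0,0,4,0,0,0],
    [0,0,0,0.8,0,0,0],
    [0,0,0,0,0,0,0],
    [0,0,0,0,0,0,0],
  ],
)

```text
clock: 34.3
position: [657.6, -252.4, 205.1]
ee_rot: [0.793, -0.609, 0.002, -0.001]
contact_force: [0.4, -0.1, 1.0]
gripper_width: -0.1
```

```bash
python3 -c "
from st import *
state();fix(-np.pi/2)"
```

```text
t 34.3 world [ 657.64 -252.44  205.06] hive [  11.8  -205.58] xaxis err -1.5725907474543783 tilt [ 0. -0.] F hive [ 0.4  -0.23] 0.9990112574187521 w -0.14282171785340061
rotvec tool deg [-0.18 -0.12 -0.1 ]
```

>>> servo_tool(
  rows=[
    [0,-1.5,0,0.6,0,0,0],
    [0,-1,0,0,0,0,0],
    [0,-0.5,0,0,0,0,0],
    [0,-0.5,0,0,0,0,0],
    [0,-0.5,0,0,0,0,0],
    [0,-0.5,0,0,0,0,0],
    [0,-0.3,0,0,0,0,0],
    [0,-0.3,0,0,0,0,0],
    [0,0,0,0,0,0,0],
  ],
)

```text
clock: 35.2
position: [644.7, -204.1, 198.1]
ee_rot: [0.793, -0.609, 0.002, -0.001]
contact_force: [2.0, -4.9, 2.7]
gripper_width: -0.2
```

```bash
python3 -c "
from st import *
state()"
```

```text
t 35.2 world [ 644.73 -204.07  198.12] hive [  11.91 -155.51] xaxis err -1.5738363986926003 tilt [ 0. -0.] F hive [ 0.62 -5.24] 2.707681290265092 w -0.20616097257961163
```

>>> servo_tool(
  rows=[
    [0,-0.3,0,0,0,0,0],
    [0,-0.2,0,0,0,0,0],
    [0,-0.2,0,0,0,0,0],
    [0,0,0,0,0,0,0],
    [0,0,0,0,0,0,0],
  ],
)

```text
clock: 35.7
position: [642.9, -197.5, 197.7]
ee_rot: [0.793, -0.61, 0.002, -0.0]
contact_force: [1.1, -4.4, 4.6]
gripper_width: 0.1
```

```bash
python3 -c "
from st import *
state()"
```

```text
t 35.7 world [ 642.89 -197.51  197.72] hive [  11.84 -148.7 ] xaxis err -1.5741912023452342 tilt [ 0. -0.] F hive [-0.06 -4.59] 4.59385735735631 w 0.14156141559282862
```

Viewing allowance is used up, so the remaining checks will be numeric. I'll retreat to a clear spot and fit the feeder outline in the top image by edge gradients.

>>> servo_tool(
  rows=[
    [0,1,0,0,0,0,0],
    [0,3,0,0,0,0,0],
    [0,0,0,-4,0,0,0],
    [0,0,0,-4,0,0,0],
    [0,2,3,0,0,0,0],
    [0,3,3.5,0,0,0,0],
    [0,3,3.5,0,0,0,0],
    [0,3,3.5,0,0,0,0],
    [0,3,3.5,0,0,0,0],
    [0,2,3,0,0,0,0],
    [0,0,0,0,0,0,0],
    [0,0,0,0,0,0,0],
  ],
)

```text
clock: 36.9
position: [498.9, -441.2, 274.7]
ee_rot: [0.792, -0.61, -0.002, -0.001]
contact_force: [0.8, 0.9, -0.3]
gripper_width: -0.1
```

```bash
cat > meas.py <<'E'
from st import *
from scipy.ndimage import map_coordinates
from scipy.optimize import minimize
F=np.array([[90,135,210],[90,-135,210],[-90,-135,210],[-90,135,210]],float)
def edges(inset=0,n=60):
    f=F.copy();f[:,0]-=np.sign(f[:,0])*inset;f[:,1]-=np.sign(f[:,1])*inset
    w=np.linspace(.06,.94,n)[:,None]
    return [a*(1-w)+b*w for a,b in zip(f,np.roll(f,-1,0))]
OUT=edges()
def measure(img,p0,cam='top',use=(0,1,3),hw=5):
    g=cv2.GaussianBlur(img,(0,0),.7)[...,0].astype(float)  # red: wood bright
    # per edge: profile across the edge in hive/feeder local mm, outermost wood->dark step
    p=np.array(p0,float)
    d=np.arange(-12,12.1,.5)
    for it in range(4):
        res=[];J=[]
        for k in use:
            e=OUT[k];nrm=np.array([[1,0],[0,-1],[-1,0],[0,1]][k],float)
            off=e[:,None,:]+np.r_[nrm,0]*d[None,:,None]
            uv=proj(place(p,off.reshape(-1,3)),cam)
            v=map_coordinates(g,[uv[:,1],uv[:,0]],order=1).reshape(len(e),-1)
            gr=-np.gradient(cv2.GaussianBlur(v,(1,0) if 0 else (5,1),0),axis=1)
            pk=d[gr.argmax(1)];ok=gr.max(1)>np.median(gr.max(1))*.5
            med=np.median(pk[ok]);ok&=abs(pk-med)<4
            lever=e[:,1]*-nrm[0]+e[:,0]*nrm[1]
            res+=list(pk[ok]);J+=[[nrm[0],nrm[1],l] for l in lever[ok]]
        s=least_squares(lambda x:np.array(J)@x-res,[0,0,0],loss='soft_l1').x
        c,n=np.cos(p[2]),np.sin(p[2])
        p+=[c*s[0]-n*s[1],n*s[0]+c*s[1],s[2]]
    r=np.array(J)@[0,0,0]-res
    return p,np.std(r),len(r)
E
python3 -c "
from meas import *
state()
im=cv2.imread('pics/top0.png')[:,:,::-1]
print('test',measure(im,(561.9,-69.2,.49),use=(0,1,2,3)),'expect 561.9 -69.2 .49')
t=get_image('top')['image'];cv2.imwrite('pics/t9.png',t[:,:,::-1])
h0=np.array([592.3,-58.6,.263])
for u in((0,1,2,3),(0,1,3),(1,2,3)):
  p,s,n=measure(t,h0,use=u);print(p,s,n,rel(HV,p))
"
```

```text
t 36.9 world [ 498.9  -441.18  274.66] hive [-190.55 -346.56] xaxis err -1.5760905170102575 tilt [-0.  0.] F hive [0.98 0.62] -0.34008046741604964 w -0.10900833348464418
test (array([562.62, -67.94,   0.48]), np.float64(1.1487068804983218), 202) expect 561.9 -69.2 .49
[600.76 -55.61   0.24] 0.6310847470025762 192 (array([ 8.05, -0.73]), np.float64(-0.025683071360448784))
[601.8  -55.42   0.23] 0.7267513998633646 141 (array([ 9.1 , -0.81]), np.float64(-0.028125663406850465))
[583.47 -59.68   0.25] 0.9843415056736577 155 (array([-9.7 , -0.17]), np.float64(-0.015249738653487305))
```

The method works on the first picture. The feeder is now at x +8.5, y about -1 and yaw -0.026. I'll go to the back with the tool turned to the hive's axes.

>>> servo_tool(
  rows=[
    [0,0,0,-1,0,0,-8.2],
    [0,0,0,0,0,0,-8.2],
    [0,0,0,0,0,0,-8.2],
    [0,0,0,0,0,0,-8.2],
    [0,0,0,0,0,0,-8.2],
    [0,0,0,0,0,0,-8.2],
    [0,0,0,0,0,0,-8.2],
    [0,0,0,0,0,0,-8.2],
    [0,0,0,0,0,0,-8.2],
    [0,0,0,0,0,0,-8.2],
    [0,0,0,0,0,0,-7.7],
    [0,0,0,0,0,0,0],
  ],
)

```text
clock: 38.15
position: [500.9, -439.5, 285.4]
ee_rot: [0.992, 0.128, -0.0, -0.001]
contact_force: [-0.2, 0.8, 0.0]
gripper_width: -0.1
```

>>> servo_tool(
  rows=[
    [0,3.1,-4,0,0,0,0],
    [0,3.1,-4,0,0,0,0],
    [0,3.1,-4,0,0,0,0],
    [0,3.1,-4,0,0,0,0],
    [0,3.1,-4,0,0,0,0],
    [0,3.1,-4,0,0,0,0],
    [0,3.1,-4,0,0,0,0],
    [0,3.1,-4,0,0,0,0],
    [0,3.1,-4,0,0,0,0],
    [0,3.1,-4,0,0,0,0],
    [0,3,-3.4,0,0,0,0],
    [0,0,0,0,0,0,0],
  ],
)

```text
clock: 39.35
position: [718.4, 65.8, 283.7]
ee_rot: [0.992, 0.129, -0.001, -0.001]
contact_force: [0.6, -0.3, -0.7]
gripper_width: -0.3
```

>>> servo_tool(
  rows=[
    [0,0,0,0,0,0,0],
    [0,0,0,0,0,0,0],
  ],
)

```text
clock: 39.55
position: [716.8, 58.9, 286.1]
ee_rot: [0.992, 0.126, -0.001, -0.0]
contact_force: [-0.4, 0.1, -0.4]
gripper_width: -0.1
```

```bash
python3 -c "
from st import *
state();fix(0)"
```

```text
t 39.55 world [716.85  58.91 286.07] hive [149.92  79.68] xaxis err -0.00964122640710463 tilt [-0.  0.] F hive [-0.36  0.24] -0.4112249491830713 w -0.09983619329097647
rotvec tool deg [-0.05  0.06 -0.55]
```

>>> servo_tool(
  rows=[
    [0,0,-1,0,0,0,-0.5],
    [0,0,0,4,0,0,0],
    [0,0,0,4.8,0,0,0],
    [0,0,0,0,0,0,0],
    [0,0,0,0,0,0,0],
    [0,-2,0,0,0,0,0],
    [0,-1,0,0,0,0,0],
    [0,-0.5,0,0,0,0,0],
    [0,-0.4,0,0,0,0,0],
    [0,-0.4,0,0,0,0,0],
    [0,0,0,0,0,0,0],
    [0,0,0,0,0,0,0],
  ],
)

```text
clock: 40.75
position: [674.6, 58.0, 199.3]
ee_rot: [0.991, 0.131, 0.002, -0.0]
contact_force: [3.5, 2.2, 1.7]
gripper_width: -0.2
```

```bash
python3 -c "
from st import *
state()"
```

```text
t 40.75 world [674.57  57.99 199.33] hive [108.85  89.78] xaxis err 0.0007509833808513888 tilt [0. 0.] F hive [3.99 1.19] 1.6870121491330037 w -0.23149466549059186
```

>>> servo_tool(
  rows=[
    [0,-0.2,0,0,0,0,0],
    [0,0,0,0,0,0,0],
    [0,1.5,0,0,0,0,0],
    [0,0,0,0,0,0,0],
    [0,0,4.6,0,0,0,0],
    [0,0,4.6,0,0,0,0],
    [0,0,0,0,0,0,0],
    [0,0,0,0,0,0,0],
    [0,-1.1,0,0,0,0,0],
    [0,-0.4,0,0,0,0,0],
    [0,-0.3,0,0,0,0,0],
    [0,0,0,0,0,0,0],
  ],
)

```text
clock: 41.95
position: [691.8, -31.8, 198.2]
ee_rot: [0.991, 0.132, -0.001, -0.0]
contact_force: [0.8, 0.5, -0.6]
gripper_width: 0.2
```

```bash
python3 -c "
from st import *
state()"
```

```text
t 41.95 world [691.78 -31.76 198.16] hive [102.14  -1.36] xaxis err 0.0012645291632341071 tilt [-0.  0.] F hive [0.89 0.26] -0.5548270414061329 w 0.24999866541387725
```

>>> servo_tool(
  rows=[
    [0,-0.15,0,0,0,0,0],
    [0,0,0,0,0,0,0],
    [0,0,0,0,0,0,0],
  ],
)

```text
clock: 42.25
position: [691.1, -32.4, 198.2]
ee_rot: [0.991, 0.131, 0.0, -0.001]
contact_force: [2.3, 1.8, -0.8]
gripper_width: -0.1
```

>>> servo_tool(
  rows=[
    [0,1,0,0,0,0,0],
    [0,3,0,0,0,0,0],
    [0,0,0,-4,0,0,0],
    [0,0,0,-4.8,0,0,0],
    [0,-2,3,0,0,0,0],
    [0,-4,3,0,0,0,0],
    [0,-4,3,0,0,0,0],
    [0,-4,3,0,0,0,0],
    [0,-4,3,0,0,0,0],
    [0,-4,3.5,0,0,0,0],
    [0,-4,4,0,0,0,0],
    [0,-4,4,0,0,0,0],
  ],
)

```text
clock: 43.45
position: [515.5, -344.4, 286.4]
ee_rot: [0.991, 0.131, -0.001, -0.0]
contact_force: [0.5, -0.5, -1.0]
gripper_width: 0.1
```

>>> servo_tool(
  rows=[
    [0,-3,4,0,0,0,0],
    [0,0,3.5,0,0,0,0],
    [0,0,0,0,0,0,0],
    [0,0,0,0,0,0,0],
  ],
)

```text
clock: 43.85
position: [507.1, -423.6, 285.0]
ee_rot: [0.991, 0.13, -0.001, -0.001]
contact_force: [-0.3, -0.3, -0.1]
gripper_width: -0.1
```

```bash
cat > chk.py <<'E'
from meas import *
state()
t=get_image('top')['image'];cv2.imwrite('pics/tx.png',t[:,:,::-1])
for h0 in((592.3,-58,.263),(596,-57,.25)):
 for u in((0,1,2,3),(0,1,3),(0,1),(0,3)):
  p,s,n=measure(t,h0,use=u);print(u,p,round(s,2),n,rel(HV,p))
E
python3 chk.py
```

```text
t 43.85 world [ 507.09 -423.58  284.99] hive [-178.06 -331.69] xaxis err -0.0015477482447555646 tilt [-0.  0.] F hive [-0.36 -0.19] -0.09495045762304256 w -0.11952915477166183
(0, 1, 2, 3) [594.28 -58.06   0.26] 0.55 195 (array([ 1.15, -1.41]), np.float64(-0.006881831953945261))
(0, 1, 3) [594.93 -57.94   0.25] 0.72 159 (array([ 1.81, -1.46]), np.float64(-0.010000379750360111))
(0, 1) [595.28 -58.85   0.25] 0.55 100 (array([ 1.91, -2.43]), np.float64(-0.009850391650332246))
(0, 3) [594.81 -56.83   0.26] 0.65 99 (array([ 1.99, -0.36]), np.float64(-0.007179469591349408))
(0, 1, 2, 3) [594.28 -58.07   0.26] 0.57 195 (array([ 1.15, -1.42]), np.float64(-0.007342337512954766))
(0, 1, 3) [594.95 -57.88   0.25] 0.7 159 (array([ 1.85, -1.41]), np.float64(-0.008965742111177344))
(0, 1) [595.23 -58.9    0.25] 0.56 100 (array([ 1.85, -2.46]), np.float64(-0.00999083077159385))
(0, 3) [594.77 -56.83   0.26] 0.56 98 (array([ 1.95, -0.35]), np.float64(-0.0075459511622479325))
```

The feeder reads x ≈ +1.5, y ≈ -1.4 mm and yaw ≈ -0.008 rad, all within tolerance. I'll check numerically that the other things haven't moved, then hand in.

```bash
python3 -c "
from st import *
a=cv2.imread('pics/top0.png');b=cv2.imread('pics/tx.png')
for n,(x0,x1,y0,y1) in dict(honey=(222,268,222,266),cage=(372,412,245,280),hivetool=(255,300,160,190),fork=(150,195,290,390),battery=(440,500,170,230)).items():
  A=cv2.cvtColor(a[y0:y1,x0:x1],6).astype(np.float32);B=cv2.cvtColor(b[y0:y1,x0:x1],6).astype(np.float32)
  s,r=cv2.phaseCorrelate(A,B,cv2.createHanningWindow(A.shape[::-1],5));print(n,'shift px',np.round(s,2),round(r,2))
from bench import *
job_done()"
```

```text
honey shift px [0.12 0.52] 0.88
cage shift px [-0.3   0.07] 0.8
hivetool shift px [ 0.21 -0.3 ] 0.63
fork shift px [ 0.55 -0.02] 1.02
battery shift px [-26.49   0.64] 0.13
the job is handed in; nothing more can be done
```

I pushed the feeder back onto the hive with the shut fingertips, and it now sits square and flush within tolerance by my last measurement. I handed the job in at about 44 s, with the hand clear and the force reading near zero.

**Final check:** an edge fit on the last top picture puts the feeder at about x +1 to +2 mm, y -0.4 to -2.5 mm and -0.007 to -0.010 rad relative to the hive. Finger contact with the hive walls put the hive's centre about 2 mm lower in y than the picture did. The feeder is within the 5 mm and 0.03 rad limits either way. I did not measure its height or tilt directly.

**Other things on the bench:**
- **Honey, cage, hive tool and fork:** they show shifts of about 0.5 px (roughly 1 mm) or less between the first and last pictures.
- **Battery:** the check failed, with a meaningless -26 px shift at very low correlation (0.13). The arm was probably in front of it, so its position is unconfirmed. I only passed it high up.
- **Tester:** not checked. I passed it only at a height above its cap.

**What went wrong on the way:**
- The arm's lag made a finger catch the front-right corner and swing the feeder to about 0.45 rad.
- Later the gripper's links or body touched the rim before the fingertips did, pushing the feeder too far to the right and back.
- The last joint ran to its limit once and tilted the tool briefly.

I corrected all three. I also used up my picture-viewing allowance before the end, so the final checks were numeric only.

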